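# Weigh a sample canister on the beam balance

### The job

Weigh the sealed sample canister: set it gently in the middle of the balance pan and let go, then slide the counterpoise along the beam until the beam rests level, with its pointer between the two marks, and take your hand away. The balance is delicate, so never push, squeeze or press on it hard (keep below about 12 N), and leave the jar, beaker and wrench where they are.

Things in the scene. Friction and masses are not known exactly. Their poses are not given: they have to be found in the camera images.
- balance: Beam balance, fixed to the bench: grey base plate 120 x 340 x 18 mm, two aluminium cheeks (top 118 mm up) with the pivot. Origin on the bench straight below the pivot, which is 105 mm up. Its y axis points along the level beam from the pivot to the pan, z up. The beam is a steel bar 10 mm wide, 14 mm high, from 130 mm on the pan side to 265 mm on the counterpoise side.
- pointer_tip (a point): Tip of the beam's dark pointer, 292 mm from the pivot on the counterpoise side; 105 mm above the bench when level. Beside it an index post (22 mm across the beam, 10 mm along it, 145 mm high, centred 30 mm to the balance's -x side and 285 mm from the pivot) bears two black marks with a 13 mm clear gap centred at pivot height.
- beam (a joint): Beam tilt in rad: 0 level, positive = pan up, counterpoise down; padded stops at about -0.09 and 0.09. Canister on and counterpoise too far in: it lies near -0.09. Left alone it settles in about 1 s. Between the stops it tilts about 0.005 to 0.007 rad per mm of counterpoise travel (outwards = more positive). A hand touching the counterpoise or pan disturbs it.
- poise (a joint): Place of the counterpoise on the beam in m: 0 nearest the pivot (its centre 35 mm from it), growing outwards, away from the pan, to 0.185. Starts between 0 and 0.03; the balancing place is somewhere between 0.05 and 0.16, by the canister's unknown mass. It stays where left and drags with 2.5 N plus about 0.8 N for each cm/s of speed.
- poise_fin (a point): Point on the centre line of the dark steel counterpoise's upright fin, 16 mm below its top and 28 mm above the 34 mm cube under it, 150 mm above the bench when level. The fin is 14 mm thick along the beam, 26 mm wide across it and 44 mm high; it can be pinched or pushed along the beam from above. The counterpoise weighs 0.3 kg.
- pan: Round flat steel pan, 110 mm across, 4 mm thick, no rim, on the beam 110 mm from the pivot. Carried on a rubber cushion. Origin on the beam's centre line, 38 mm below the pan's top. It stays horizontal as it rises and sinks with the beam.
- pan_top (a point): Centre of the pan's top face, 143 mm above the bench when level. Before loading it stands higher, up to 153 mm; under the canister it gives way and sinks by up to 20 mm to a hard lower stop, about 132 mm up; from there only the pan's rubber cushion yields, 0.4 mm per N.
- canister_center (a point): Centre, half-way up (42.5 mm above its underside), of the steel sample canister: a cylinder 54 mm in diameter (57 over the collar) and 55 mm high with a black knob on top, 85 mm high in all. It stands upright on the bench; its mass is unknown, about 0.23 to 0.44 kg.
- canister_knob (a point): Middle of the canister's round knob, 72 mm above its underside: where to grip it from above. The knob is 22 mm in diameter and reaches from 58 to 85 mm above the underside.
- canister: The same canister; origin at the centre of its underside, z up.
- jar: Bystander: white lidded plastic jar, 60 mm diameter, 85 mm high, no knob. Origin at the centre of its underside.
- beaker: Bystander: open glass beaker, 64 mm diameter, 80 mm high. Origin at the centre of its underside.
- wrench: Bystander: steel wrench 150 mm long, lying on the bench beyond the balance. Origin at the centre of its underside.
Things that resemble listed ones, but are neither listed nor needed, are in the scene too. Leave any purple or yellow look-alike of the canister alone.

How it is judged:
By the outcome, as a careful person would: the job done as asked, in the order asked, and still so for the second after the job is handed in, with the robot touching nothing.
It also fails if it takes over 72 s, if anything falls off the work surface, if the arm or the gripper's body presses on something with over 40 N, if the wrist force passes 120 N, or if a joint passes its speed limit or range.

### The arm

A 6-joint arm with a two-finger parallel gripper is mounted at the origin on the work surface. World frame = base frame: x ahead of the robot, y to its left, z up, the work surface at z = 0. Lengths are in m, angles in degrees, forces in N, time in s.
With the tool pointing down it reaches from about 0.375 to 0.9 m from the base axis. Payload 3.1 kg.
Tool frame: the origin (TCP) lies on the centre line of the jaws, within the pads' length; the fingertips stand 11 mm ahead of it and the grasp point (between the pads) lies 8 mm behind it; z points along the fingers, y is the line along which they close (so a half turn about z gives the same grasp; the last joint's range is limited). The gripper opens to 87 mm and grips with 3 to 60 N. Pads are 19 mm wide; open, the fingers measure 117 mm over their backs; the gripper's body (75 mm by 190 mm) begins 51 mm behind the grasp point.
Start: joints at [64.658, 30.224, 82.088, -0, 67.689, -10.227], TCP at [0.163, 0.603, 0.234] pointing down, gripper open.
Joint ranges: [-176.69, 176.69], [-43.24, 126.21], [12.49, 139.97], [-82, 262], [0, 151.66], [-163.58, 163.58]. Speed limits (degrees/s): [159.86, 159.86, 180, 180, 180, 180].

### API

Orientations are given as a 3x3 rotation matrix whose columns are the frame's x, y, z axes.
In Python, from rig import * gives the robot as it stands.
- The arm moves only by the shell command python3 -m inch 'ROWS'. ROWS is JSON, a list of rows, each an object of numbers: "gripper": the opening in per cent of the stroke, from 0 (shut) to 100 (fully open); "dx", "dy", "dz": the shift along the tool's x, y, z in mm; "turn": the turn about the tool's z in rad. A call has 1 to 12 rows; each row is the pose to reach, as a shift and turn from the pose commanded when the call began, along the tool's axes at that moment; what a row does not reach only later rows make up. A row lasts 1/10 s, in which the tool goes at most 50 mm and 8.59 degrees, less where a joint would pass 70% of its speed; a pose out of reach is approached as far as the arm can. A call with a gripper value outside its range is refused whole. The fingers move at their own pace and stop on an object; the grip force is fixed at half the most. Time passes only in rows, so rows that repeat a pose let the fingers close. It gives the time, the measured TCP pose, the force and the opening at its end, in the units of the state.
- read_state(): the state, without advancing time (a new reading comes with each control period).
- capture(name): name is "scene" or "top"; returns the picture (480x640x3 uint8, red, green, blue); there is no depth.
- get_calibration(name): a dict with "camera_matrix" (3x3 intrinsics, pixels), "k1" (the pictures are not rectified: a ray, as slopes to the right and down, at radius r is drawn at 1 + k1 r^2 times it, then the intrinsics apply), "world_to_cam" (4x4, takes a point from world to camera coordinates). Camera axes: x right, y down, z forward; pixel columns grow to the right and rows downward; lengths in m; the calibration is good to about 2 mm. A picture is of the moment at which its call begins. get_calibration takes no time and is no camera call.
- hand_in(): hands the job in, once; it reports no verdict.
Trained networks look in the newest picture that a camera, given by its name, has taken for a name from the list of things; names that differ only in an ending like _2 or _b are one class to them, and where a whole thing is asked for, a point or a joint stands for the part that bears it (a point fixed in the world has none). Each returns a list of dicts, best first, with "score" (0 to 1); they miss things now and then, are a little off and sometimes report something else, mostly with a low value. They report only what shows in the picture. A call takes as long as a camera call. They do not tell look-alikes from the thing itself.
- recognise(camera, query): "extent" ([centre column, centre row, width, height] in pixels, round what is visible of it).
The state is a dict: "time_s": time; "joint_positions": joint angles; "qvel": joint speeds; "tau": joint torques, N m; "position": TCP position; "tcp_rot": TCP orientation; "force": force on the tool from outside, world axes, zero at the start; "moment": the same for the moment, N m; "opening": opening from 0.0 (shut) to 1.0 (fully open).
Only numpy, scipy, OpenCV 4.12 (cv2) and the standard library are available. Lean on these libraries where they do the work, as an engineer would, in place of code of your own. Each camera call takes 0.05 s, during which the arm holds its last target. There are 200 camera calls.

## Working session

There is one attempt and no reset: what is moved stays moved. The work goes in short steps, Python scripts to look and compute and a shell command to move; the robot and the scene stay as the last step left them, time stands still between calls to the robot, and variables do not carry over. Pictures are saved under pics/ and viewed, on a budget of 10 in all, crops included, one or two more only if the job needs it, and the job is handed in when it is done.

```bash
ls; mkdir -p pics
cat > h.py <<'E'
from rig import *
import numpy as np, cv2
def ray(cam,u,v):
    c=get_calibration(cam);K=np.array(c["camera_matrix"]);T=np.array(c["world_to_cam"])
    p=np.array([(u-K[0,2])/K[0,0],(v-K[1,2])/K[1,1]]);q=p.copy()
    for _ in range(20): q=p/(1+c["k1"]*(q@q))
    R=T[:3,:3];return -R.T@T[:3,3],R.T@np.array([q[0],q[1],1])
def at(cam,u,v,z):
    o,d=ray(cam,u,v);return o+d*(z-o[2])/d[2]
def proj(cam,P):
    c=get_calibration(cam);K=np.array(c["camera_matrix"]);T=np.array(c["world_to_cam"])
    p=T[:3,:3]@np.array(P)+T[:3,3];q=p[:2]/p[2];q=q*(1+c["k1"]*(q@q));return (K[:2,:2]@q+K[:2,2])
def tri(u1,u2):
    (a,d),(b,e)=ray("scene",*u1),ray("top",*u2)
    s=np.linalg.lstsq(np.c_[d,-e],b-a,rcond=None)[0];p,q=a+s[0]*d,b+s[1]*e
    return (p+q)/2,np.linalg.norm(p-q)
E
python3 - <<'E'
from h import *
for c in("scene","top"):
    cv2.imwrite(f"pics/{c}0.png",capture(c)[:,:,::-1])
    k=get_calibration(c);o,d=ray(c,320,240);print(c,o.round(3),d.round(3),k["k1"],np.array(k["camera_matrix"])[0,0])
    for q in("canister_knob","canister","pan_top","pan","poise_fin","pointer_tip","balance","jar","beaker","wrench"):
        print(q,[(np.round(r["extent"]).astype(int).tolist(),round(r["score"],2)) for r in recognise(c,q)])
print(read_state())
E
```

```text
pics
scene [1.055 0.312 0.87 ] [-0.499 -0.312 -0.808] -0.03338583657618446 464.58648146156105
canister_knob [([387, 322, 31, 38], 0.98), ([424, 361, 35, 39], 0.93), ([401, 279, 28, 36], 0.73), ([331, 316, 28, 38], 0.66)]
canister [([423, 365, 36, 37], 0.81), ([387, 320, 27, 38], 0.7), ([404, 277, 30, 37], 0.66), ([332, 314, 27, 35], 0.66)]
pan_top [([347, 212, 55, 42], 0.57)]
pan [([349, 214, 53, 42], 0.68)]
poise_fin [([292, 186, 24, 33], 0.73)]
pointer_tip [([296, 192, 165, 83], 0.88)]
balance [([288, 200, 165, 149], 0.7)]
jar [([458, 323, 42, 41], 0.78), ([387, 323, 30, 35], 0.44)]
beaker [([461, 268, 35, 46], 0.73), ([290, 200, 164, 151], 0.61), ([293, 187, 25, 36], 0.21)]
wrench [([258, 321, 51, 61], 0.72)]
top [0.346 0.009 1.231] [ 0.222 -0.005 -0.975] -0.11906772765319794 529.9638030356473
canister_knob [([280, 218, 24, 32], 0.96), ([194, 216, 32, 27], 0.96), ([239, 280, 25, 27], 0.78), ([231, 233, 31, 29], 0.67)]
canister [([238, 282, 28, 24], 0.97), ([232, 231, 22, 26], 0.94), ([194, 217, 27, 30], 0.9), ([278, 213, 27, 26], 0.77)]
pan_top [([300, 276, 53, 53], 0.79)]
pan [([
[... 409 characters left out ...]
  8.20865008e+01, -3.87097878e-04,
        6.76882344e+01, -1.02270801e+01]), 'qvel': array([-0.03985809,  0.00993785,  0.03113132,  0.00034061,  0.06237847,
       -0.00223904]), 'tau': array([ 8.00355901e-04, -4.40033805e+01, -1.76988494e+01,  6.33905386e-02,
        5.04357694e-02, -2.36593358e-06]), 'position': array([0.16293956, 0.60338282, 0.2336015 ]), 'tcp_rot': array([[-9.65406413e-01,  2.60749793e-01,  5.11016904e-05],
       [ 2.60749797e-01,  9.65406409e-01,  9.32997724e-05],
       [-2.50060031e-05,  1.03396954e-04, -9.99999994e-01]]), 'force': array([-1.36720398,  0.07547822,  0.51940294]), 'moment': array([-0.02210415,  0.0200984 ,  0.01842835]), 'opening': 1.0033154056153306}
```

Run:
```python
import cv2
a=cv2.imread("pics/scene0.png")[110:410,180:500];b=cv2.imread("pics/top0.png")[160:360,150:510]
cv2.imwrite("pics/sc1.png",cv2.resize(a,(640,600),interpolation=cv2.INTER_CUBIC))
cv2.imwrite("pics/tc1.png",cv2.resize(b,(792,440),interpolation=cv2.INTER_CUBIC))
```

```text
(no output)
```

View pics/sc1.png

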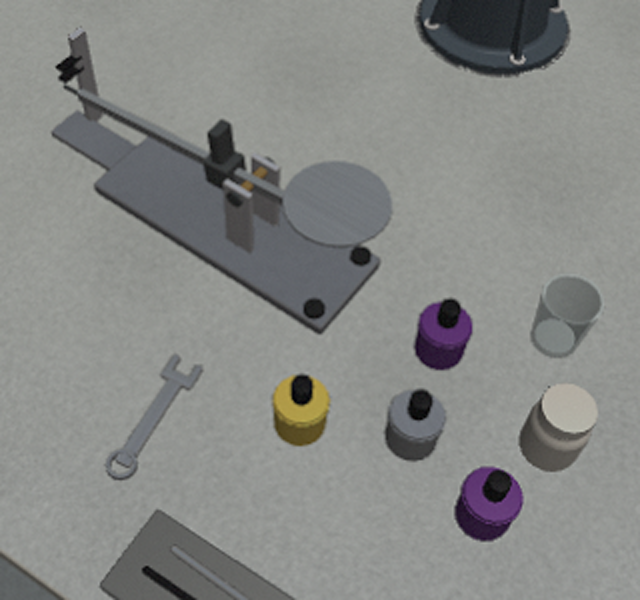

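View pics/tc1.png

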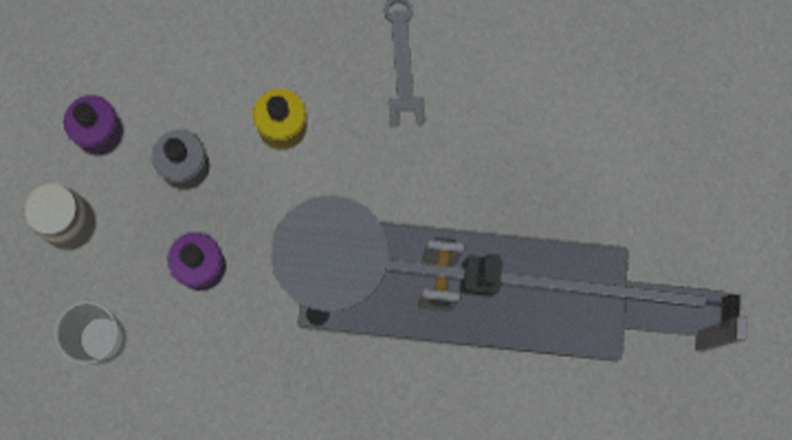

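The pictures show the grey canister with its knob at about scene (390,311) and top (229,228). Purple and yellow look-alikes stand around it. The pan centre is at scene (349,211) and top (300,275), and the counterpoise sits close to the pivot.

Run:
```python
from h import *
s=lambda x,y:(180+x/2,110+y/2); t=lambda x,y:(150+x/2.2,160+y/2.2)
P={}
for n,a,b in [("knobtop",s(421,398),t(175,150)),("pan",s(338,203),t(330,253)),("fintop",s(221,128),t(487,265)),
 ("ptr",s(68,87),t(735,302)),("yel",s(303,382),t(277,105)),("pur1",s(450,305),t(191,255)),("pur2",s(498,480),t(85,114)),("jar",s(567,408),t(53,208)),("beak",s(570,300),t(90,328)),
 ("cheekA",s(238,187),t(443,246)),("cheekB",s(266,161),t(441,296))]:
    P[n],e=tri(a,b);print(n,P[n].round(4),round(e,4))
print("knob@85",at("top",*t(175,150),.085).round(4),at("scene",*s(421,396),.085).round(4))
# refine gray canister by colour: body top circle; pan ellipse
print("pan@.15",at("top",*t(330,253),.15).round(4),at("scene",*s(338,203),.15).round(4))
print("fin@.166",at("top",*t(487,265),.166).round(4))
print("cheek mid", ((P["cheekA"]+P["cheekB"])/2).round(4))
d=P["pan"]-P["ptr"];print("y axis angle",np.degrees(np.arctan2(d[1],d[0])))
# base plate corners in top at z=.018
for c in [(298,327),(620,360),(628,247),(385,222)]: print("corner",at("top",*t(*c),.018).round(4))
```

```text
knobtop [0.6286 0.2071 0.0784] 0.0001
pan [0.517  0.0427 0.1473] 0.0009
fintop [ 0.5087 -0.1045  0.1635] 0.0019
ptr [ 0.4887 -0.3593  0.0756] 0.0102
yel [0.6783 0.105  0.0833] 0.0006
pur1 [0.5206 0.1826 0.082 ] 0.0003
pur2 [0.6637 0.3041 0.0778] 0.001
jar [0.5632 0.3276 0.0803] 0.0013
beak [0.444  0.281  0.0767] 0.0026
cheekA [ 0.5332 -0.067   0.1167] 0.0028
cheekB [ 0.4844 -0.0651  0.114 ] 0.0003
knob@85 [0.627  0.2059 0.085 ] [0.6302 0.207  0.085 ]
pan@.15 [0.5168 0.0422 0.15  ] [0.5189 0.0441 0.15  ]
fin@.166 [ 0.5079 -0.1034  0.166 ]
cheek mid [ 0.5088 -0.066   0.1153]
y axis angle 85.96510735874766
corner [0.4588 0.0764 0.018 ]
corner [ 0.435  -0.2587  0.018 ]
corner [ 0.5541 -0.2687  0.018 ]
corner [ 0.5727 -0.0105  0.018 ]
```

```bash
python3 -m inch '[{"gripper":65,"dx":-40,"dy":-19,"turn":-0.05},{"dx":-553,"dy":-262,"turn":-0.193,"gripper":65},{"dx":-553,"dy":-262,"turn":-0.193,"gripper":65},{"dx":-553,"dy":-262,"turn":-0.193,"gripper":65},{"dx":-553,"dy":-262,"turn":-0.193,"gripper":65},{"dx":-553,"dy":-262,"turn":-0.193,"gripper":65},{"dx":-553,"dy":-262,"turn":-0.193,"gripper":65},{"dx":-553,"dy":-262,"turn":-0.193,"gripper":65},{"dx":-553,"dy":-262,"turn":-0.193,"gripper":65},{"dx":-553,"dy":-262,"turn":-0.193,"gripper":65},{"dx":-553,"dy":-262,"turn":-0.193,"gripper":65},{"dx":-553,"dy":-262,"turn":-0.193,"gripper":65}]'
cat >> h.py <<'E'
def togo(P):
    s=read_state();R=np.array(s["tcp_rot"])
    print("t",round(s["time_s"],2),"pos",np.round(s["position"],4),"F",np.round(s["force"],2),"op",round(s["opening"],3),"yaw y",np.degrees(np.arctan2(R[1,1],R[0,1])).round(2))
    print("dx dy dz mm",(1000*R.T@(np.array(P)-s["position"])).round(1))
E
python3 -c "
from h import *
togo([.6286,.2068,.072])"
```

```text
t 1.1 pos [0.1629 0.6034 0.2336] F [-1.37  0.08  0.52] op 1.003 yaw y 74.89
dx dy dz mm [-553.  -261.5  161.6]invalid input
```

```bash
python3 -m inch '[{"gripper":65,"dx":-40,"dy":-19,"dz":0,"turn":-0.05},{"gripper":65,"dx":-553,"dy":-262,"dz":0,"turn":-0.193},{"gripper":65,"dx":-553,"dy":-262,"dz":0,"turn":-0.193},{"gripper":65,"dx":-553,"dy":-262,"dz":0,"turn":-0.193},{"gripper":65,"dx":-553,"dy":-262,"dz":0,"turn":-0.193},{"gripper":65,"dx":-553,"dy":-262,"dz":0,"turn":-0.193},{"gripper":65,"dx":-553,"dy":-262,"dz":0,"turn":-0.193},{"gripper":65,"dx":-553,"dy":-262,"dz":0,"turn":-0.193},{"gripper":65,"dx":-553,"dy":-262,"dz":0,"turn":-0.193},{"gripper":65,"dx":-553,"dy":-262,"dz":0,"turn":-0.193},{"gripper":65,"dx":-553,"dy":-262,"dz":0,"turn":-0.193},{"gripper":65,"dx":-553,"dy":-262,"dz":0,"turn":-0.193}]'
python3 -c "
from h import *
togo([.6286,.2068,.072])"
```

```text
time_s: 2.3
position: [0.6153, 0.2171, 0.2337]
tcp_rot: [[-0.997, 0.071, 0.0], [0.071, 0.997, 0.0], [-0.0, 0.0, -1.0]]
force: [1.1, 0.2, 0.1]
opening: 0.651
t 2.3 pos [0.6153 0.2171 0.2337] F [1.1  0.2  0.14] op 0.651 yaw y 85.93
dx dy dz mm [-13.9  -9.4 161.7]
```

```bash
python3 -m inch '[{"gripper":65,"dx":0,"dy":0,"dz":25,"turn":0},{"gripper":65,"dx":0,"dy":0,"dz":60,"turn":0},{"gripper":65,"dx":0,"dy":0,"dz":90,"turn":0},{"gripper":65,"dx":0,"dy":0,"dz":105,"turn":0},{"gripper":65,"dx":0,"dy":0,"dz":105,"turn":0},{"gripper":65,"dx":0,"dy":0,"dz":105,"turn":0}]'
python3 -c "
from h import *
togo([.6286,.2068,.072])
a=capture('scene')[240:390,310:510];b=capture('top')[180:300,170:330]
a=cv2.resize(a,(800,600),interpolation=2)[:, :,::-1]
b=cv2.resize(b,(640,480),interpolation=2)[:,:,::-1]
cv2.imwrite('pics/s2.png',a);cv2.imwrite('pics/t2.png',b)"
```

```text
time_s: 2.9
position: [0.6146, 0.219, 0.1294]
tcp_rot: [[-0.998, 0.07, 0.001], [0.07, 0.998, 0.0], [-0.001, 0.0, -1.0]]
force: [-0.1, -0.0, 0.1]
opening: 0.65
t 2.9 pos [0.6146 0.219  0.1294] F [-0.14 -0.04  0.12] op 0.65 yaw y 85.96
dx dy dz mm [-14.8 -11.2  57.4]
```

View pics/s2.png

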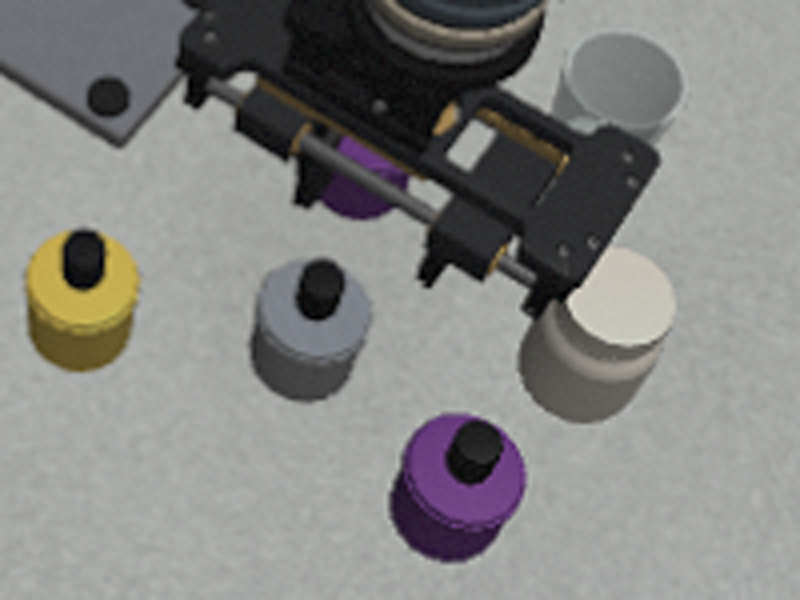

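The tool is short of the canister. The knob is at crop (321,288), and the fingertips are at about (307,200) and (432,283). I'll check that these agree with the state, then close the remaining gap.

```bash
python3 - <<'E'
from h import *
s=read_state();p=np.array(s["position"]);R=np.array(s["tcp_rot"])
f=lambda q:((q-[310,240])*4).round(0)
for y in(-.0283,0.0283): print("tip",f(proj("scene",p+R@[0,y,.011])))
print("knob top",f(proj("scene",[.6286,.2068,.085])),"knob bot",f(proj("scene",[.6286,.2068,.058])),"foot",f(proj("scene",[.6286,.2068,0])))
E
python3 -m inch '[{"gripper":65,"dx":-8,"dy":-6,"dz":0,"turn":0},{"gripper":65,"dx":-15,"dy":-11,"dz":0,"turn":0},{"gripper":65,"dx":-15,"dy":-11,"dz":0,"turn":0},{"gripper":65,"dx":-15,"dy":-11,"dz":0,"turn":0}]'
python3 -c "
from h import *
togo([.6286,.2068,.072])"
```

```text
tip [319. 193.]
tip [424. 259.]
knob top [323. 269.] knob bot [316. 295.] foot [301. 347.]
time_s: 3.4
position: [0.6286, 0.2062, 0.1289]
tcp_rot: [[-0.997, 0.072, 0.001], [0.072, 0.997, 0.0], [-0.0, 0.0, -1.0]]
force: [0.1, 0.6, -0.1]
opening: 0.647
t 3.4 pos [0.6286 0.2062 0.1289] F [ 0.1   0.57 -0.06] op 0.647 yaw y 85.89
dx dy dz mm [ 0.   0.6 56.9]
```

View pics/t2.png

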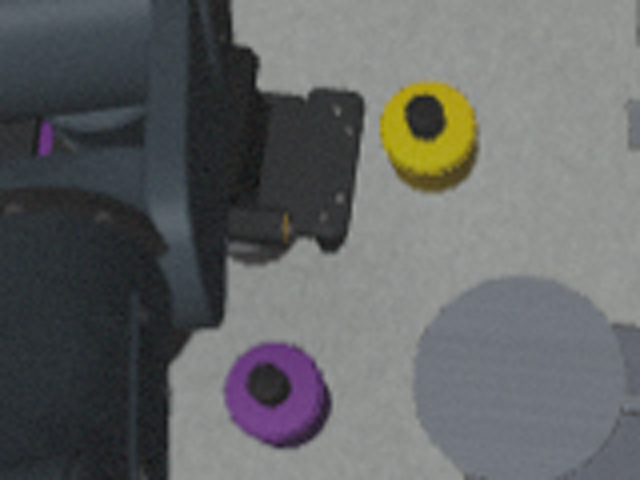

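The reprojected knob matches the scene picture. In the top view the arm hides the canister, and nothing is in the way. Next I descend and grip.

```bash
python3 -m inch '[{"gripper":65,"dx":0,"dy":0,"dz":20,"turn":0},{"gripper":65,"dx":0,"dy":0,"dz":40,"turn":0},{"gripper":65,"dx":0,"dy":0,"dz":52,"turn":0},{"gripper":65,"dx":0,"dy":0,"dz":57,"turn":0},{"gripper":65,"dx":0,"dy":0,"dz":57,"turn":0},{"gripper":15,"dx":0,"dy":0,"dz":57,"turn":0},{"gripper":5,"dx":0,"dy":0,"dz":57,"turn":0},{"gripper":5,"dx":0,"dy":0,"dz":57,"turn":0},{"gripper":5,"dx":0,"dy":0,"dz":57,"turn":0},{"gripper":5,"dx":0,"dy":0,"dz":57,"turn":0},{"gripper":5,"dx":0,"dy":0,"dz":57,"turn":0},{"gripper":5,"dx":0,"dy":0,"dz":57,"turn":0}]'
```

```text
time_s: 4.6
position: [0.6283, 0.2068, 0.0718]
tcp_rot: [[-0.997, 0.071, 0.001], [0.071, 0.997, 0.0], [-0.001, 0.0, -1.0]]
force: [-0.1, 1.0, 1.1]
opening: 0.24
```

```bash
python3 -m inch '[{"gripper":5,"dx":0,"dy":0,"dz":-10,"turn":0},{"gripper":5,"dx":0,"dy":0,"dz":-35,"turn":0},{"gripper":5,"dx":0,"dy":0,"dz":-70,"turn":0},{"gripper":5,"dx":0,"dy":0,"dz":-110,"turn":0},{"gripper":5,"dx":0,"dy":0,"dz":-145,"turn":0},{"gripper":5,"dx":0,"dy":0,"dz":-165,"turn":0},{"gripper":5,"dx":0,"dy":0,"dz":-175,"turn":0},{"gripper":5,"dx":0,"dy":0,"dz":-175,"turn":0},{"gripper":5,"dx":0,"dy":0,"dz":-175,"turn":0}]'
python3 - <<'E'
from h import *
togo([.5175,.0430,.247])
a=capture("scene")
cv2.imwrite('pics/s3.png',cv2.resize(a[110:350,200:520],(800,600),interpolation=2)[:,:,::-1])
# pan centre from ellipse in top image
r=recognise("scene","pan_top");print([(np.round(x["extent"],1),x["score"]) for x in r])
E
```

```text
time_s: 5.5
position: [0.627, 0.2064, 0.2451]
tcp_rot: [[-0.997, 0.071, -0.003], [0.071, 0.997, -0.001], [0.003, -0.001, -1.0]]
force: [-0.9, -0.6, -2.6]
opening: 0.241
t 5.5 pos [0.627  0.2064 0.2451] F [-0.85 -0.57 -2.56] op 0.241 yaw y 85.94
dx dy dz mm [  97.7 -170.8   -1.5]
[(array([400.9, 273.9,  35.9,  43.6]), 0.72), (array([347.5, 210.1,  54.7,  43.3]), 0.67), (array([291.4, 187.2,  16.9,  31.5]), 0.39)]
```

View pics/s3.png

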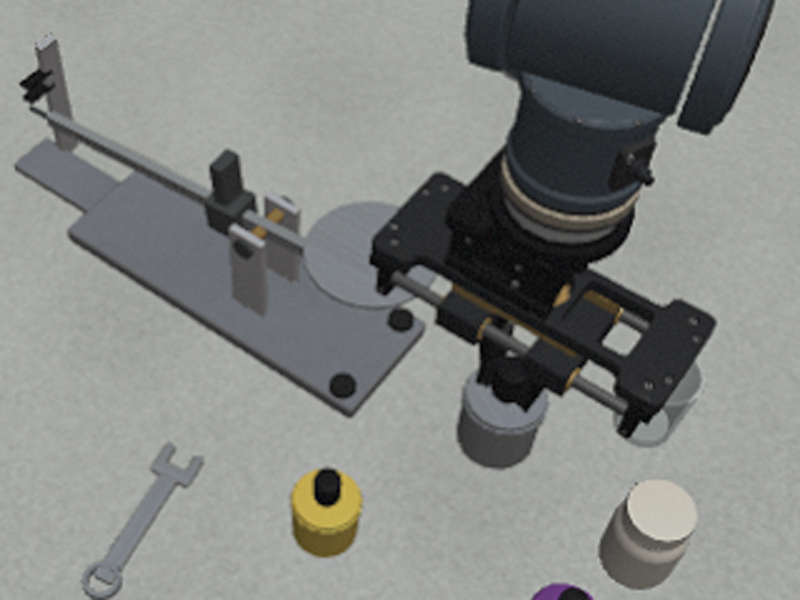

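The canister hangs upright in the jaws and the neighbours haven't moved. Now I carry it over the pan.

```bash
python3 -m inch '[{"gripper":5,"dx":5,"dy":-9,"dz":-3,"turn":0},{"gripper":5,"dx":16,"dy":-28,"dz":-3,"turn":0},{"gripper":5,"dx":31,"dy":-54,"dz":-3,"turn":0},{"gripper":5,"dx":48,"dy":-84,"dz":-3,"turn":0},{"gripper":5,"dx":65,"dy":-114,"dz":-3,"turn":0},{"gripper":5,"dx":80,"dy":-140,"dz":-3,"turn":0},{"gripper":5,"dx":91,"dy":-159,"dz":-3,"turn":0},{"gripper":5,"dx":96,"dy":-168,"dz":-3,"turn":0},{"gripper":5,"dx":98,"dy":-171,"dz":-3,"turn":0},{"gripper":5,"dx":98,"dy":-171,"dz":-3,"turn":0},{"gripper":5,"dx":98,"dy":-171,"dz":-3,"turn":0}]'
python3 - <<'E'
from h import *
togo([.5172,.0430,.225])
cv2.imwrite('pics/s4.png',cv2.resize(capture("scene")[110:290,200:440],(800,600),interpolation=2)[:,:,::-1])
E
```

```text
time_s: 6.7
position: [0.5189, 0.0436, 0.2496]
tcp_rot: [[-0.998, 0.07, 0.001], [0.07, 0.998, 0.0], [-0.001, 0.0, -1.0]]
force: [-0.2, -0.5, -3.4]
opening: 0.241
t 6.7 pos [0.5189 0.0436 0.2496] F [-0.16 -0.5  -3.37] op 0.241 yaw y 85.97
dx dy dz mm [ 1.6 -0.7 24.6]
```

View pics/s4.png

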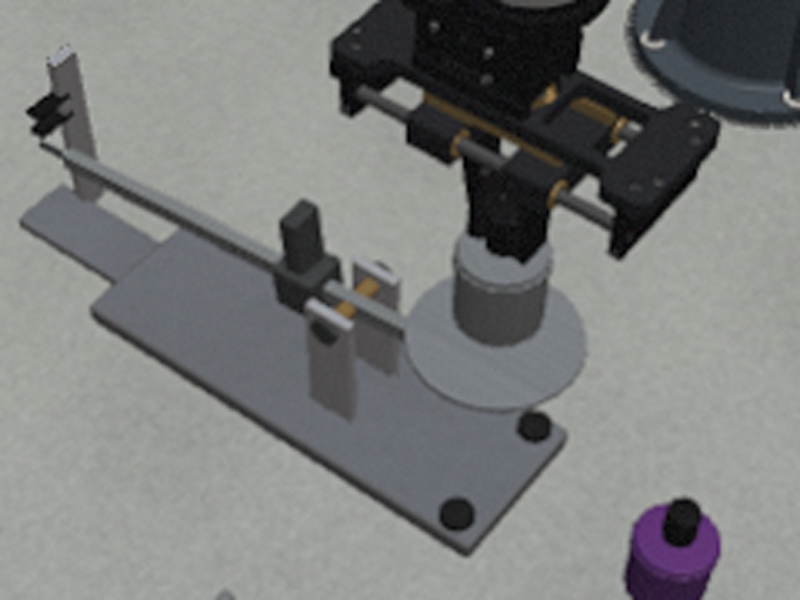

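The canister is above the middle of the pan and the beam's counterpoise end is down. I lower it slowly.

```bash
python3 -m inch '[{"gripper":5,"dx":1,"dy":-0.5,"dz":7,"turn":0},{"gripper":5,"dx":1.5,"dy":-0.7,"dz":14,"turn":0},{"gripper":5,"dx":1.5,"dy":-0.7,"dz":18,"turn":0},{"gripper":5,"dx":1.5,"dy":-0.7,"dz":20,"turn":0},{"gripper":5,"dx":1.5,"dy":-0.7,"dz":22,"turn":0},{"gripper":5,"dx":1.5,"dy":-0.7,"dz":24,"turn":0},{"gripper":5,"dx":1.5,"dy":-0.7,"dz":26,"turn":0},{"gripper":5,"dx":1.5,"dy":-0.7,"dz":28,"turn":0},{"gripper":5,"dx":1.5,"dy":-0.7,"dz":30,"turn":0},{"gripper":5,"dx":1.5,"dy":-0.7,"dz":32,"turn":0},{"gripper":5,"dx":1.5,"dy":-0.7,"dz":34,"turn":0},{"gripper":5,"dx":1.5,"dy":-0.7,"dz":34,"turn":0}]'
python3 -m inch '[{"gripper":5,"dx":0,"dy":0,"dz":1,"turn":0},{"gripper":5,"dx":0,"dy":0,"dz":2.5,"turn":0},{"gripper":5,"dx":0,"dy":0,"dz":4,"turn":0},{"gripper":5,"dx":0,"dy":0,"dz":5,"turn":0},{"gripper":5,"dx":0,"dy":0,"dz":6,"turn":0},{"gripper":5,"dx":0,"dy":0,"dz":6,"turn":0},{"gripper":5,"dx":0,"dy":0,"dz":6,"turn":0}]'
```

```text
time_s: 7.95
position: [0.5166, 0.0424, 0.2153]
tcp_rot: [[-0.997, 0.071, -0.0], [0.071, 0.997, -0.0], [0.0, -0.0, -1.0]]
force: [0.8, 0.3, -1.8]
opening: 0.244
time_s: 8.65
position: [0.5167, 0.0424, 0.2096]
tcp_rot: [[-0.997, 0.071, 0.0], [0.071, 0.997, -0.0], [-0.0, -0.0, -1.0]]
force: [0.1, -0.2, -2.1]
opening: 0.24
```

```bash
python3 -m inch '[{"gripper":5,"dx":0,"dy":0,"dz":1,"turn":0},{"gripper":5,"dx":0,"dy":0,"dz":2,"turn":0},{"gripper":5,"dx":0,"dy":0,"dz":3,"turn":0},{"gripper":5,"dx":0,"dy":0,"dz":4,"turn":0},{"gripper":5,"dx":0,"dy":0,"dz":4.5,"turn":0},{"gripper":5,"dx":0,"dy":0,"dz":4.5,"turn":0},{"gripper":5,"dx":0,"dy":0,"dz":4.5,"turn":0}]'
```

```text
time_s: 9.35
position: [0.5167, 0.0423, 0.2051]
tcp_rot: [[-0.997, 0.071, 0.0], [0.071, 0.997, -0.0], [-0.0, -0.0, -1.0]]
force: [0.0, -1.4, -1.4]
opening: 0.246
```

```bash
python3 -m inch '[{"gripper":5,"dx":0,"dy":0,"dz":0.5,"turn":0},{"gripper":5,"dx":0,"dy":0,"dz":1,"turn":0},{"gripper":5,"dx":0,"dy":0,"dz":1.3,"turn":0},{"gripper":5,"dx":0,"dy":0,"dz":1.3,"turn":0},{"gripper":5,"dx":0,"dy":0,"dz":1.3,"turn":0}]'
```

```text
time_s: 9.85
position: [0.5167, 0.0424, 0.2037]
tcp_rot: [[-0.997, 0.071, 0.0], [0.071, 0.997, -0.0], [-0.0, -0.0, -1.0]]
force: [-0.3, -1.3, -0.6]
opening: 0.246
```

```bash
python3 -m inch '[{"gripper":30,"dx":0,"dy":0,"dz":0.4,"turn":0},{"gripper":40,"dx":0,"dy":0,"dz":0.4,"turn":0},{"gripper":50,"dx":0,"dy":0,"dz":0.4,"turn":0},{"gripper":50,"dx":0,"dy":0,"dz":0.4,"turn":0},{"gripper":50,"dx":0,"dy":0,"dz":-4,"turn":0},{"gripper":50,"dx":0,"dy":0,"dz":-15,"turn":0},{"gripper":50,"dx":0,"dy":0,"dz":-35,"turn":0},{"gripper":50,"dx":0,"dy":0,"dz":-50,"turn":0},{"gripper":50,"dx":0,"dy":0,"dz":-55,"turn":0},{"gripper":50,"dx":0,"dy":0,"dz":-55,"turn":0}]'
python3 - <<'E'
from h import *
yb=np.array([.0707,.9975,0]);piv=np.array([.509,-.0665,.105])
S=capture("scene");capture("top")
cv2.imwrite('pics/s5.png',cv2.resize(S[110:290,200:440],(800,600),interpolation=2)[:,:,::-1])
for c in("scene","top"): print(c,[(np.round(x["extent"],1),round(x["score"],2)) for x in recognise(c,"poise_fin")])
f=lambda P:((proj("scene",P)-[200,110])*800/240).round(0)
for p in (0,.01,.02,.03): # fin centre with beam at -.09
    d=.035+p; print(p,"fin top",f(piv-yb*(d)+[0,0,.061+.09*d]), "scene px",proj("scene",piv-yb*d+[0,0,.045+.09*d]).round(1),"top",proj("top",piv-yb*d+[0,0,.045+.09*d]).round(1))
E
```

```text
time_s: 10.85
position: [0.5173, 0.0424, 0.26]
tcp_rot: [[-0.997, 0.071, 0.003], [0.071, 0.998, -0.0], [-0.003, -0.0, -1.0]]
force: [-0.7, 0.0, 0.1]
opening: 0.499
scene [(array([293.8, 186. ,  22.2,  31.6]), 0.84), (array([349.6, 207.2,  28.2,  41.7]), 0.29)]
top [(array([367.8, 285.2,  16.2,  22.1]), 0.78)]
0 fin top [309. 207.] scene px [292.9 177.5] top [369.7 282. ]
0.01 fin top [296. 199.] scene px [289.2 175.1] top [374.6 282.4]
0.02 fin top [284. 191.] scene px [285.6 172.7] top [379.5 282.9]
0.03 fin top [272. 183.] scene px [281.9 170.4] top [384.4 283.3]
```

View pics/s5.png

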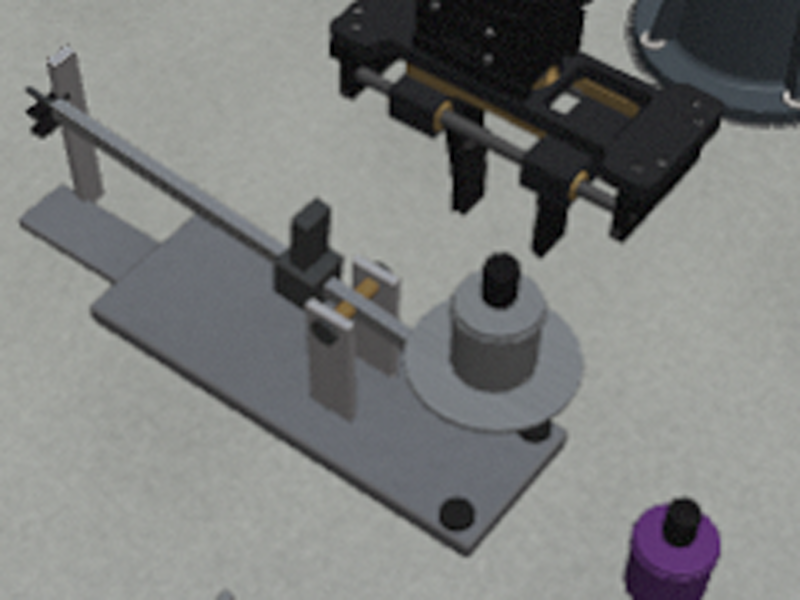

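The canister stands in the middle of the pan, the beam is at its pan-down stop with the pointer above the marks, and the fin top is at (313,207). Squeezing the fin would put 30 N on it, so I'll straddle it with the jaws open and push it with one finger.

```bash
python3 -m inch '[{"gripper":48,"dx":0,"dy":-10,"dz":0,"turn":0},{"gripper":48,"dx":0,"dy":-35,"dz":0,"turn":0},{"gripper":48,"dx":0.5,"dy":-70,"dz":0,"turn":0},{"gripper":48,"dx":0.5,"dy":-105,"dz":0,"turn":0},{"gripper":48,"dx":0.5,"dy":-130,"dz":0,"turn":0},{"gripper":48,"dx":0.5,"dy":-140,"dz":20,"turn":0},{"gripper":48,"dx":0.5,"dy":-142,"dz":45,"turn":0},{"gripper":48,"dx":0.5,"dy":-142,"dz":60,"turn":0},{"gripper":48,"dx":0.5,"dy":-142,"dz":65,"turn":0},{"gripper":48,"dx":0.5,"dy":-142,"dz":65,"turn":0}]'
python3 - <<'E'
from h import *
togo([.5067,-.0995,.154])
S=capture("scene")
cv2.imwrite('pics/s6.png',cv2.resize(S[110:260,200:400],(800,600),interpolation=2)[:,:,::-1])
s=read_state();p=np.array(s["position"]);R=np.array(s["tcp_rot"])
f=lambda P:((proj("scene",P)-[200,110])*4).round(0)
for y in(-.0209,.0209): print(f(p+R@[0,y,.011]))
print("fin pt top",f([.5067+.0004,-.0979,.169]))
E
```

```text
time_s: 12.05
position: [0.5055, -0.0994, 0.1929]
tcp_rot: [[-0.997, 0.071, -0.002], [0.071, 0.997, 0.001], [0.002, 0.001, -1.0]]
force: [1.1, 0.2, 0.8]
opening: 0.48
t 12.05 pos [ 0.5055 -0.0994  0.1929] F [1.15 0.2  0.77] op 0.48 yaw y 85.93
dx dy dz mm [-1.3 -0.  38.9]
[342. 213.]
[405. 249.]
fin pt top [376. 252.]
```

View pics/s6.png

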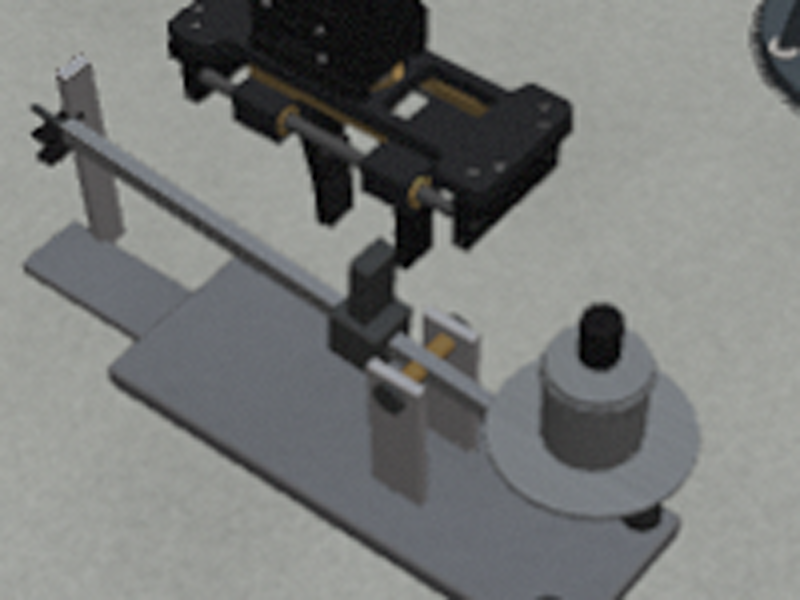

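The fingertips at (333,220) and (407,262) straddle the fin top at (373,250). I go down beside it, then push outwards at about 3 cm/s.

```bash
python3 -m inch '[{"gripper":48,"dx":-1,"dy":0,"dz":8,"turn":0},{"gripper":48,"dx":-1,"dy":0,"dz":18,"turn":0},{"gripper":48,"dx":-1,"dy":0,"dz":28,"turn":0},{"gripper":48,"dx":-1,"dy":0,"dz":36,"turn":0},{"gripper":48,"dx":-1,"dy":0,"dz":39,"turn":0},{"gripper":48,"dx":-1,"dy":0,"dz":39,"turn":0}]'
python3 -m inch '[{"gripper":48,"dx":0,"dy":-3,"dz":0,"turn":0},{"gripper":48,"dx":0,"dy":-6,"dz":0,"turn":0},{"gripper":48,"dx":0,"dy":-9,"dz":0,"turn":0},{"gripper":48,"dx":0,"dy":-12,"dz":0,"turn":0},{"gripper":48,"dx":0,"dy":-14,"dz":0,"turn":0},{"gripper":48,"dx":0,"dy":-16,"dz":0,"turn":0},{"gripper":48,"dx":0,"dy":-18,"dz":0,"turn":0},{"gripper":48,"dx":0,"dy":-20,"dz":0,"turn":0},{"gripper":48,"dx":0,"dy":-23,"dz":0,"turn":0},{"gripper":48,"dx":0,"dy":-26,"dz":0,"turn":0},{"gripper":48,"dx":0,"dy":-29,"dz":0,"turn":0},{"gripper":48,"dx":0,"dy":-32,"dz":0,"turn":0}]'
```

```text
time_s: 12.7
position: [0.5067, -0.0991, 0.154]
tcp_rot: [[-0.997, 0.071, -0.001], [0.071, 0.997, 0.001], [0.002, 0.001, -1.0]]
force: [0.1, -0.4, -0.3]
opening: 0.479
time_s: 13.9
position: [0.5042, -0.131, 0.1544]
tcp_rot: [[-0.997, 0.071, -0.001], [0.071, 0.997, 0.001], [0.001, 0.001, -1.0]]
force: [1.1, 5.8, -3.6]
opening: 0.481
```

```bash
python3 -m inch '[{"gripper":48,"dx":0,"dy":-2.5,"dz":0,"turn":0},{"gripper":48,"dx":0,"dy":-5,"dz":0,"turn":0},{"gripper":48,"dx":0,"dy":-7.5,"dz":0,"turn":0},{"gripper":48,"dx":0,"dy":-10,"dz":0,"turn":0},{"gripper":48,"dx":0,"dy":-12.5,"dz":0,"turn":0},{"gripper":48,"dx":0,"dy":-15,"dz":0,"turn":0},{"gripper":48,"dx":0,"dy":-17.5,"dz":0,"turn":0},{"gripper":48,"dx":0,"dy":-20,"dz":0,"turn":0},{"gripper":48,"dx":0,"dy":-22.5,"dz":0,"turn":0},{"gripper":48,"dx":0,"dy":-25,"dz":0,"turn":0},{"gripper":48,"dx":0,"dy":-27.5,"dz":0,"turn":0},{"gripper":48,"dx":0,"dy":-30,"dz":0,"turn":0}]'
python3 -m inch '[{"gripper":48,"dx":0,"dy":-2.5,"dz":0,"turn":0},{"gripper":48,"dx":0,"dy":-5,"dz":0,"turn":0},{"gripper":48,"dx":0,"dy":-7.5,"dz":0,"turn":0},{"gripper":48,"dx":0,"dy":-10,"dz":0,"turn":0},{"gripper":48,"dx":0,"dy":-12.5,"dz":0,"turn":0},{"gripper":48,"dx":0,"dy":-15,"dz":0,"turn":0},{"gripper":48,"dx":0,"dy":-17.5,"dz":0,"turn":0},{"gripper":48,"dx":0,"dy":-20,"dz":0,"turn":0},{"gripper":48,"dx":0,"dy":-22.5,"dz":0,"turn":0},{"gripper":48,"dx":0,"dy":-25,"dz":0,"turn":0},{"gripper":48,"dx":0,"dy":-27.5,"dz":0,"turn":0},{"gripper":48,"dx":0,"dy":-30,"dz":0,"turn":0}]'
```

```text
time_s: 15.1
position: [0.5029, -0.1614, 0.1548]
tcp_rot: [[-0.997, 0.071, 0.0], [0.071, 0.997, -0.0], [-0.0, -0.0, -1.0]]
force: [-0.6, 4.0, -2.4]
opening: 0.485
time_s: 16.3
position: [0.5007, -0.1913, 0.1548]
tcp_rot: [[-0.997, 0.071, 0.0], [0.071, 0.997, -0.0], [-0.0, -0.0, -1.0]]
force: [-0.1, 5.5, -2.1]
opening: 0.475
```

```bash
python3 -m inch '[{"gripper":48,"dx":0,"dy":4,"dz":0,"turn":0},{"gripper":48,"dx":0,"dy":10,"dz":0,"turn":0},{"gripper":48,"dx":0,"dy":13,"dz":0,"turn":0},{"gripper":48,"dx":0,"dy":13,"dz":0,"turn":0},{"gripper":48,"dx":0,"dy":13,"dz":0,"turn":0},{"gripper":48,"dx":0,"dy":13,"dz":0,"turn":0},{"gripper":48,"dx":0,"dy":13,"dz":0,"turn":0},{"gripper":48,"dx":0,"dy":13,"dz":0,"turn":0}]'
cat >> h.py <<'E'
yb=np.array([.0707,.9975,0]);xb=np.array([.9975,-.0707,0]);piv=np.array([.509,-.0665,.105])
def tip(th,d=.292): return piv-yb*d*np.cos(th)-np.array([0,0,d*np.sin(th)])
E
python3 - <<'E'
from h import *
S=capture("scene");o=np.array([195,115])
cv2.imwrite('pics/s7.png',cv2.resize(S[115:235,195:355],(800,600),interpolation=2)[:,:,::-1])
for th in(-.09,-.045,0,.045,.09): print(th,[((proj("scene",tip(th,d))-o)*5).round(0).tolist() for d in(.292,.265)])
for z in(-.0065,.0065): print("mark",((proj("scene",piv-yb*.285-xb*.02+[0,0,z])-o)*5).round(0))
E
```

```text
time_s: 17.1
position: [0.5016, -0.1782, 0.1547]
tcp_rot: [[-0.997, 0.071, 0.0], [0.071, 0.997, -0.0], [-0.0, -0.0, -1.0]]
force: [-0.5, -0.5, -0.0]
opening: 0.479
-0.09 [[69.0, 104.0], [110.0, 132.0]]
-0.045 [[72.0, 125.0], [113.0, 150.0]]
0 [[77.0, 145.0], [117.0, 169.0]]
0.045 [[82.0, 166.0], [122.0, 188.0]]
0.09 [[88.0, 187.0], [127.0, 207.0]]
mark [119. 139.]
mark [114. 118.]
```

View pics/s7.png

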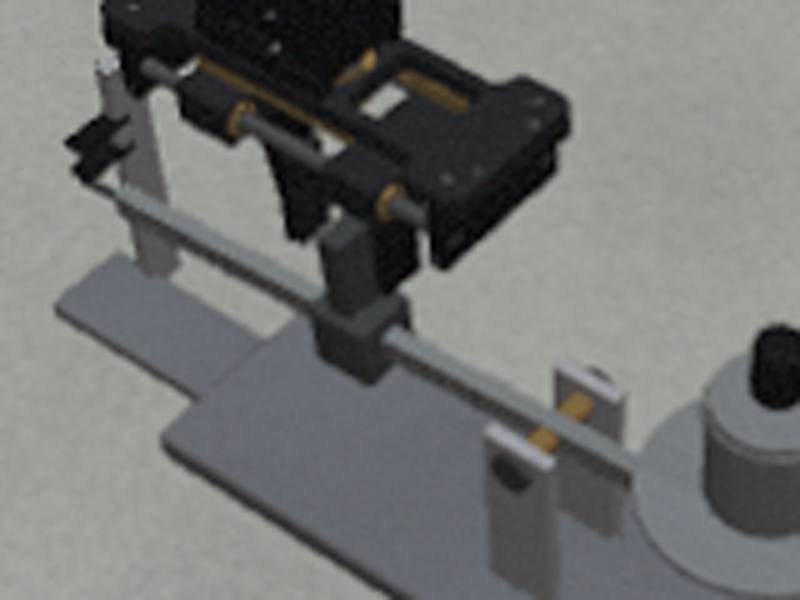

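The pointer tip is at about (84,181), now below the lower mark, so the counterpoise has gone too far out. I'll measure the tilt numerically from the bright top face of the beam, using earlier frames as references.

```bash
cat >> h.py <<'E'
def tilt(img,d0=.16,d1=.26):
    g=cv2.cvtColor(np.ascontiguousarray(img),cv2.COLOR_RGB2GRAY).astype(np.float32)
    ds=np.linspace(d0,d1,60);best=[]
    def samp(th,x,z):
        q=np.array([proj("scene",piv+xb*x-yb*(d*np.cos(th)-z*np.sin(th))+np.array([0,0,z*np.cos(th)-d*np.sin(th)])) for d in ds],np.float32)
        return cv2.remap(g,q[:,0][:,None],q[:,1][:,None],cv2.INTER_LINEAR).mean()
    ths=np.arange(-.13,.131,.005)
    s=[np.mean([samp(t,x,.007) for x in(-.003,0,.003)])-samp(t,.005,-.001)  for t in ths]
    i=int(np.argmax(s))
    if 0<i<len(s)-1: 
        a,b,c=s[i-1:i+2];return ths[i]+.005*.5*(a-c)/(a-2*b+c),b
    return ths[i],s[i]
E
python3 - <<'E'
from h import *
print("unloaded",tilt(cv2.imread("pics/scene0.png")[:,:,::-1]))
def back(n,r0,r1,c0,c1):
    f=np.zeros((480,640,3),np.uint8);f[r0:r1,c0:c1]=cv2.resize(cv2.imread(n),(c1-c0,r1-r0),interpolation=cv2.INTER_AREA)[:,:,::-1];return f
print("s6 (-.09)",tilt(back("pics/s6.png",110,260,200,400)))
print("s5 (-.09)",tilt(back("pics/s5.png",110,290,200,440)))
print("s7",tilt(back("pics/s7.png",115,235,195,355)))
S=capture("scene");print("now",tilt(S));togo([.5,-.178,.154])
cv2.imwrite('pics/s8full.png',S[:,:,::-1])
E
```

```text
Traceback (most recent call last):
  File "h.py", line 30, in tilt
    s=[np.mean([samp(t,x,.007) for x in(-.003,0,.003)])-samp(t,.005,-.001)  for t in ths]
                ~~~~^^^^^^^^^^
  File "h.py", line 27, in samp
    q=np.array([proj("scene",piv+xb*x-yb*(d*np.cos(th)-z*np.sin(th))+np.array([0,0,z*np.cos(th)-d*np.sin(th)])) for d in ds],np.float32)
                ~~~~^^^^^^^^^^^^^^^^^^^^^^^^^^^^^^^^^^^^^^^^^^^^^^^^^^^^^^^^^^^^^^^^^^^^^^^^^^^^^^^^^^^^^^^^^^^
  File "h.py", line 11, in proj
    c=get_calibration(cam);K=np.array(c["camera_matrix"]);T=np.array(c["world_to_cam"])
ValueError: time passes only in moves, steps and waits
```

```bash
sed -i 's/^import numpy.*/&\nimport functools\nget_calibration=functools.lru_cache(None)(get_calibration)/; s/d\*np.cos(th)-z\*np.sin(th)/d*np.cos(th)+z*np.sin(th)/' h.py
python3 - <<'E'
from h import *
print("unloaded",tilt(cv2.imread("pics/scene0.png")[:,:,::-1]))
def back(n,r0,r1,c0,c1):
    f=np.zeros((480,640,3),np.uint8);f[r0:r1,c0:c1]=cv2.resize(cv2.imread(n),(c1-c0,r1-r0),interpolation=cv2.INTER_AREA)[:,:,::-1];return f
print("s6 (-.09)",tilt(back("pics/s6.png",110,260,200,400)))
print("s5 (-.09)",tilt(back("pics/s5.png",110,290,200,440)))
print("s7",tilt(back("pics/s7.png",115,235,195,355)))
S=capture("scene");print("now",tilt(S));togo([.5,-.178,.154])
cv2.imwrite('pics/s8full.png',S[:,:,::-1])
E
```

```text
unloaded (np.float64(0.0929951805435123), np.float32(67.2433))
s6 (-.09) (np.float64(-0.08331313337199386), np.float32(70.22063))
s5 (-.09) (np.float64(-0.0833185663586482), np.float32(70.5849))
s7 (np.float64(0.06542958010453748), np.float32(69.76665))
now (np.float64(0.06355423951521533), np.float32(70.50763))
t 17.2 pos [ 0.5015 -0.1781  0.1547] F [ 0.29 -0.73 -0.89] op 0.485 yaw y 85.94
dx dy dz mm [1.5 0.  0.7]
```

The settled tilt is about +0.06, after correcting the +0.005 bias shown by the stop references. The counterpoise needs to come in by about 10 mm, so I push gently from the outer side, short at first.

```bash
python3 -m inch '[{"gripper":48,"dx":0,"dy":3,"dz":0,"turn":0},{"gripper":48,"dx":0,"dy":6,"dz":0,"turn":0},{"gripper":48,"dx":0,"dy":9,"dz":0,"turn":0},{"gripper":48,"dx":0,"dy":11,"dz":0,"turn":0},{"gripper":48,"dx":0,"dy":13,"dz":0,"turn":0},{"gripper":48,"dx":0,"dy":15,"dz":0,"turn":0},{"gripper":48,"dx":0,"dy":17,"dz":0,"turn":0},{"gripper":48,"dx":0,"dy":19,"dz":0,"turn":0},{"gripper":48,"dx":0,"dy":21,"dz":0,"turn":0},{"gripper":48,"dx":0,"dy":23,"dz":0,"turn":0},{"gripper":48,"dx":0,"dy":25,"dz":0,"turn":0},{"gripper":48,"dx":0,"dy":27,"dz":0,"turn":0}]'
python3 - <<'E'
from h import *
S=capture("scene");print("pushing",tilt(S,.2,.26))
E
python3 -m inch '[{"gripper":48,"dx":0,"dy":-3,"dz":0,"turn":0},{"gripper":48,"dx":0,"dy":-7,"dz":0,"turn":0},{"gripper":48,"dx":0,"dy":-11,"dz":0,"turn":0},{"gripper":48,"dx":0,"dy":-11,"dz":0,"turn":0},{"gripper":48,"dx":0,"dy":-11,"dz":0,"turn":0},{"gripper":48,"dx":0,"dy":-11,"dz":0,"turn":0},{"gripper":48,"dx":0,"dy":-11,"dz":0,"turn":0},{"gripper":48,"dx":0,"dy":-11,"dz":0,"turn":0},{"gripper":48,"dx":0,"dy":-11,"dz":0,"turn":0},{"gripper":48,"dx":0,"dy":-11,"dz":0,"turn":0}]'
python3 - <<'E'
from h import *
print("free",tilt(capture("scene"))); togo([.5,-.178,.154]);print(tilt(capture("scene")))
E
```

```text
time_s: 18.4
position: [0.5034, -0.1517, 0.1551]
tcp_rot: [[-0.998, 0.071, 0.0], [0.071, 0.998, -0.001], [-0.0, -0.001, -1.0]]
force: [-2.2, -4.5, 2.1]
opening: 0.481
pushing (np.float64(0.06620662967674451), np.float32(68.482216))
time_s: 19.45
position: [0.5027, -0.1621, 0.1548]
tcp_rot: [[-0.997, 0.071, 0.0], [0.071, 0.997, -0.0], [-0.0, -0.0, -1.0]]
force: [0.9, 1.3, 0.3]
opening: 0.482
free (np.float64(-0.019557335861027147), np.float32(70.58734))
t 19.5 pos [ 0.5027 -0.1621  0.1548] F [ 0.46 -0.11 -0.08] op 0.478 yaw y 85.94
dx dy dz mm [  1.6 -16.1   0.8]
(np.float64(-0.01956546883913679), np.float32(70.27296))
```

```bash
python3 -m inch '[{"gripper":48,"dx":0,"dy":-4,"dz":0,"turn":0},{"gripper":48,"dx":0,"dy":-8,"dz":0,"turn":0},{"gripper":48,"dx":0,"dy":-10,"dz":0,"turn":0},{"gripper":48,"dx":0,"dy":-11.5,"dz":0,"turn":0},{"gripper":48,"dx":0,"dy":-13,"dz":0,"turn":0},{"gripper":48,"dx":0,"dy":-14.5,"dz":0,"turn":0},{"gripper":48,"dx":0,"dy":-16,"dz":0,"turn":0},{"gripper":48,"dx":0,"dy":-17,"dz":0,"turn":0},{"gripper":48,"dx":0,"dy":-17,"dz":0,"turn":0}]'
python3 - <<'E'
from h import *
S=capture("scene");print("pushing",tilt(S,.2,.26))
E
python3 -m inch '[{"gripper":48,"dx":0,"dy":3,"dz":0,"turn":0},{"gripper":48,"dx":0,"dy":8,"dz":0,"turn":0},{"gripper":48,"dx":0,"dy":12,"dz":0,"turn":0},{"gripper":48,"dx":0,"dy":12,"dz":0,"turn":0},{"gripper":48,"dx":0,"dy":12,"dz":0,"turn":0},{"gripper":48,"dx":0,"dy":12,"dz":0,"turn":0},{"gripper":48,"dx":0,"dy":12,"dz":0,"turn":0},{"gripper":48,"dx":0,"dy":12,"dz":0,"turn":0},{"gripper":48,"dx":0,"dy":12,"dz":0,"turn":0},{"gripper":48,"dx":0,"dy":12,"dz":0,"turn":0}]'
python3 - <<'E'
from h import *
print("free",tilt(capture("scene"))); togo([.5,-.178,.154]);print(tilt(capture("scene")))
E
```

```text
time_s: 20.45
position: [0.5011, -0.1789, 0.1546]
tcp_rot: [[-0.998, 0.071, -0.001], [0.071, 0.998, 0.0], [0.001, 0.0, -1.0]]
force: [0.1, 3.1, -2.1]
opening: 0.475
pushing (np.float64(-0.010062838858866496), np.float32(67.0822))
time_s: 21.5
position: [0.5023, -0.1672, 0.1547]
tcp_rot: [[-0.997, 0.071, -0.0], [0.071, 0.997, 0.0], [0.0, 0.0, -1.0]]
force: [-0.5, -0.5, 0.0]
opening: 0.479
free (np.float64(0.0019661919213832535), np.float32(70.870346))
t 21.55 pos [ 0.5023 -0.1671  0.1547] F [0.9  0.37 0.29] op 0.482 yaw y 85.94
dx dy dz mm [  1.5 -11.    0.7]
(np.float64(0.0018296391936020173), np.float32(71.122086))
```

The tilt now reads about 0. I lift straight up and check.

```bash
python3 -m inch '[{"gripper":48,"dx":0,"dy":0,"dz":-6,"turn":0},{"gripper":48,"dx":0,"dy":0,"dz":-20,"turn":0},{"gripper":48,"dx":0,"dy":0,"dz":-45,"turn":0},{"gripper":48,"dx":0,"dy":0,"dz":-75,"turn":0},{"gripper":48,"dx":0,"dy":0,"dz":-95,"turn":0},{"gripper":48,"dx":0,"dy":0,"dz":-105,"turn":0},{"gripper":48,"dx":0,"dy":0,"dz":-110,"turn":0},{"gripper":48,"dx":0,"dy":0,"dz":-110,"turn":0},{"gripper":48,"dx":0,"dy":0,"dz":-110,"turn":0},{"gripper":48,"dx":0,"dy":0,"dz":-110,"turn":0},{"gripper":48,"dx":0,"dy":0,"dz":-110,"turn":0},{"gripper":48,"dx":0,"dy":0,"dz":-110,"turn":0}]'
python3 - <<'E'
from h import *
S=capture("scene");print("free",tilt(S)); togo([.5,-.178,.154])
a=cv2.resize(S[110:260,200:400],(800,600),interpolation=2)
b=cv2.resize(S[120:156,195:243],(320,240),interpolation=2);a[360:,:320]=b
cv2.imwrite('pics/s9.png',a[:,:,::-1])
E
```

```text
time_s: 22.8
position: [0.5021, -0.167, 0.2642]
tcp_rot: [[-0.997, 0.071, -0.001], [0.071, 0.997, 0.001], [0.001, 0.001, -1.0]]
force: [-0.5, 1.2, 1.1]
opening: 0.481
free (np.float64(0.0018726518610493459), np.float32(69.81563))
t 22.85 pos [ 0.5022 -0.167   0.2643] F [0.19 0.63 0.61] op 0.479 yaw y 85.94
dx dy dz mm [  1.3 -11.1 110.3]
```

View pics/s9.png

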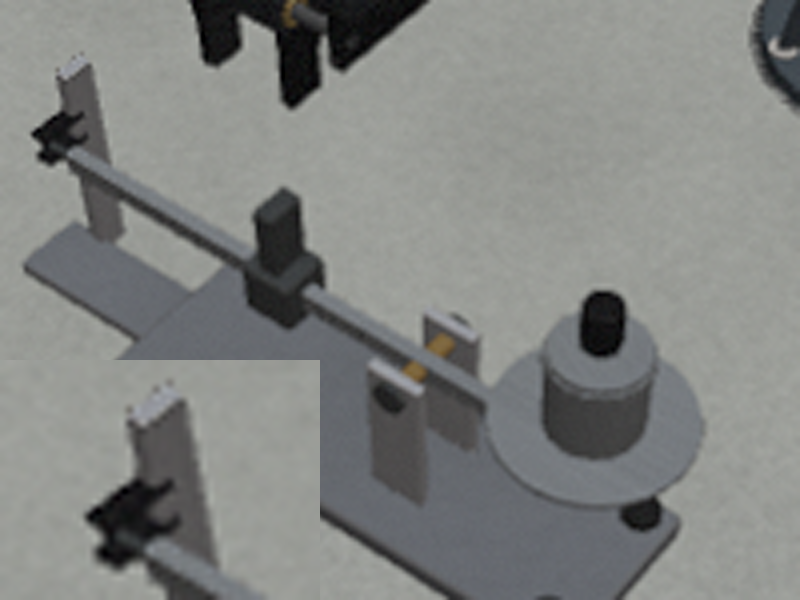

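The dark pointer lies between the two marks at about (50,138), the canister stands in the middle of the pan, and the gripper is clear of everything. The tilt is steady, so I hand in.

```bash
python3 -c "
from rig import *
print(hand_in())"
```

```text
the job is handed in; nothing more can be done
None
```

The canister is on the balance pan and the beam rests level, with the pointer between the two marks. I handed the job in at about 23 s of robot time; the hand-in gave no verdict.

**What I did:** I gripped the grey canister by its knob, lowered it slowly onto the middle of the pan and let go. I then moved the counterpoise by pushing its fin with one finger of the open jaws, because a grip would have squeezed it at about 30 N. It took three pushes: one out that went too far, one back in, and a small one out.

**Last checks:**
- **Tilt:** it read +0.002 rad, or about −0.003 after correcting a bias seen at the stops. It stayed the same before and after the hand was taken away.
- **Last picture:** the pointer was between the marks, the canister was in the middle of the pan, and the gripper was about 10 cm above the counterpoise.
- **Forces:** the highest reading on the balance was about 7 N, but forces were read only at the end of each move, so a brief peak in between could have been missed.
- **Bystanders:** I never touched the jar, beaker or wrench, but I didn't measure them again at the end.

One thing disagreed: the first move towards the canister stopped about 19 mm short. I saw this in the picture and corrected it before gripping.

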